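# Take the amber filter out of the light source and show it to the inspection camera

## Task

Swing the grey flap of the white light-source housing open by its bar handle until it stands past upright, and leave it open. Draw the amber filter (orange tab) up out of its slot and hold it upright about 6 cm in front of the inspection camera's lens, glass centred on the lens and squarely facing it. Finish still gripping the filter there, motionless and touching nothing but your gripper; leave the blue filter in its slot and do not disturb the other things on the bench.

Things in the scene. Friction and masses are not known exactly. Their poses are not given: they have to be found in the camera images.
- housing: White fixed housing 150 (x) x 170 (y) x 105 mm, open-topped under its flap. Origin: underside centre, on the bench; x towards the hinge. Walls 6. Inside, a black deck 58 above the bench has slots 54 (x) x 10 at x = 0, y = +-36. A filter stands in each on the floor 8 above the bench, tab top at 94, hidden by the shut flap; which is where varies.
- flap (a joint): Grey flap 150 x 170 x 8 mm, 0.2 kg, over the housing, hinged along the housing's +x upper edge (axis along y). Angle in rad: 0 closed, grows as the front edge rises and swings over to the hinge side, 1.57 upright, stop at 1.9. Starts shut or slightly ajar. Stiff hinge (0.22 N m): it stays where it is left.
- flap_handle (a point): Middle of the flap's round black bar handle (90 mm long, parallel to the hinge, 11 thick), 35 mm off the flap's outer face. Flap closed: 140 mm to the housing's -x side of the hinge and 43 above it; the flap's front edge is 10 beyond it. Turns with the flap.
- flap_hinge (a point): Middle of the flap's hinge axis: 75 mm to +x of the housing's origin and 105.5 mm above the bench, at the flap's under face. Turns with the flap.
- filter_amber: Amber filter: black upright frame 50 (x) x 6 (y) x 52 (z) mm round a pane of amber glass, with one orange grip tab 16 (x) x 10 (y) x 34 (z) standing centred on its upper edge; 86 tall in all, 40 to 85 g. Origin: centre of its bottom edge; z up, y normal to the glass. The part to take out.
- filter_amber_glass (a point): Centre of the amber filter's glass, 26 mm above its origin, axes as the filter's.
- filter_blue: Blue filter: black upright frame 50 (x) x 6 (y) x 52 (z) mm round a pane of blue glass, with one blue grip tab 16 (x) x 10 (y) x 34 (z) standing centred on its upper edge; 86 tall in all, 40 to 85 g. Origin: centre of its bottom edge; z up, y normal to the glass. Stays in its slot.
- camera: Inspection camera on a stand, fixed. Origin: on the bench below the lens's front; it looks along its own -x. Lens ring 52 mm across; white body behind 56 wide, from x = 60 to 130 and up to 190 above the bench; foot plate 100 x 100 x 14 centred at x = 85.
- lens (a point): Centre of the lens's front face, 160 mm above the bench, axes as the camera's: the lens looks along -x.
- slide_box: Bystander, to be left alone: blue closed slide box 85x60x34 (mm). Origin: centre of its underside.
- vial: Bystander, to be left alone: small amber glass jar, 32 diameter, 60 tall (mm). Origin: centre of its underside.
- rinse_bottle: Bystander, to be left alone: clear bottle, 60 diameter, 140 tall (mm). Origin: centre of its underside.
- objective: Bystander, to be left alone: brass microscope objective standing on end, 30 diameter, 47 tall (mm). Origin: centre of its underside.
- petri_dish: Bystander, to be left alone: closed glass dish, 76 diameter, 14 tall (mm). Origin: centre of its underside.
- screwdriver: Bystander, to be left alone: screwdriver lying flat, 150 long along its x axis (mm). Origin: middle of it, near the bench.

How it is judged:
By the outcome, as a careful person would: the job done as asked, in the order asked, and still so for the second after the job is handed in, while the arm keeps its last pose, push and grip.
It also fails if it takes over 59 s, if anything falls off the work surface, if the arm or the gripper's body presses on something with over 40 N, if the wrist force passes 120 N, or if a joint passes its speed limit or range.

## Robot

A 6-joint arm with a two-finger parallel gripper is mounted at the origin on the work surface. World frame = base frame: x ahead of the robot, y to its left, z up, the work surface at z = 0. Lengths are in m, angles in rad, forces in N, time in s.
With the tool pointing down it reaches from about 0.275 to 0.825 m from the base axis. Payload 4.9 kg.
Tool frame: the origin (TCP) lies midway between the tips of the shut fingers; the grasp point (between the pads) lies 19 mm behind it; z points along the fingers, y is the direction in which the jaws open and shut (so a half turn about z gives the same grasp; the last joint's range is limited). The gripper opens to 85 mm and grips with 20 to 120 N. Pads are 22 mm wide; open, the fingers measure 114 mm over their backs; the gripper's body (76 mm by 85 mm) begins 54 mm behind the grasp point. The pads swing forward as they close: fully open they stand 13 mm farther back than shut.
Start: joints at [-1.371, 0.326, -0.193, 1.052, 0, 1.437], TCP at [0.18, -0.52, 0.231] pointing down, gripper open.
Joint ranges: [-2.65, 2.65], [-0.97, 1.79], [-1.3, 1.35], [-1.93, 2.1], [-1.47, 1.37], [-3.14, 3.14]. Speed limits (rad/s): [2.57, 2.57, 3.14, 3.14, 3.14, 3.14].

## Interface

Orientations are given as a unit quaternion [w, x, y, z].
In Python, from workcell import arm gives the robot as it stands.
- The arm moves only by the tool drive_tool, never from a script. Its argument "plan" is a list of rows, each a list of 4 numbers: the shift along the tool's x, y, z in cm, then the turn about the tool's z in rad. A call has 1 to 10 rows; each row is the pose to reach, as a shift and turn from the pose measured when the call began, along the tool's axes at that moment; what a row does not reach only later rows make up. A row lasts 1/10 s, in which the tool goes at most 50 mm and 8.59 degrees, less where a joint would pass 70% of its speed; a pose out of reach is approached as far as the arm can. A call with a gripper value outside its range is refused whole. "claw" is the opening, from -1 (shut) to 1 (fully open), set as the call begins (left out, the last holds). The fingers move at their own pace and stop on an object; the grip force is fixed at half the most. Time passes only in rows, so rows that repeat a pose let the fingers close. It gives the time, the measured TCP pose, the force and the opening at its end, in the units of the state.
- arm.sense(): the state, without advancing time (a new reading comes with each control period).
- arm.grab_frame(name): name is "side" or "top" or "wrist"; returns a dict with "image" (480x640x3 uint8, blue, green, red), "fx", "fy", "cx", "cy" (pixels), "extrinsics" (4x4, takes a point from camera to world coordinates). Camera axes: x right, y down, z forward; pixel columns grow to the right and rows downward; lengths in m; the calibration is good to about 2 mm. A picture is of the moment at which its call begins. There is no depth.
- arm.hand_in(): hands the job in, once; it reports no verdict.
The state is a dict: "t": time; "joint_positions": joint angles; "joint_vel": joint speeds; "tau": joint torques, N m; "tcp_pos": TCP position; "tcp_rot": TCP orientation; "contact_force": force on the tool from outside, world axes, zero at the start; "wrist_torque": the same for the moment, N m; "opening": finger opening in m.
Only numpy, scipy, OpenCV 4.12 (cv2) and the standard library are available. Lean on these libraries where they do the work, as an engineer would, in place of code of your own. Each camera call takes 0.05 s, during which the arm holds its last target.

## Working session

There is one attempt and no reset: what is moved stays moved. The work goes in short steps, Python scripts to look and compute and a tool call to move; the robot and the scene stay as the last step left them, time stands still between calls to the robot, and variables do not carry over. Pictures are saved under pics/ and viewed, and the job is handed in when it is done.

Besides the shell and the picture viewer there is one more tool, called in YAML: its name, and indented under it one key for each argument. drive_tool: Moves the arm, as the interface text tells. Its arguments: {"type":"object","properties":{"plan":{"type":"array","items":{"type":"array","items":{"type":"number"}}},"claw":{"type":"number"}},"required":["plan"]}

```bash
ls; mkdir -p pics
python3 - <<'E'
from workcell import arm
import cv2,pickle
s=arm.sense();print({k:s[k] for k in('t','tcp_pos','tcp_rot','opening','contact_force')})
d={}
for n in('side','top','wrist'):
    f=arm.grab_frame(n);d[n]=f;cv2.imwrite(f'pics/a_{n}.png',f['image']);print(n,f['fx'],f['cx'],f['cy'],f['extrinsics'])
pickle.dump(d,open('a.pkl','wb'))
E
```

```text
pics
{'t': 0.0, 'tcp_pos': array([ 0.18008833, -0.51908296,  0.23052068]), 'tcp_rot': array([-8.38066340e-04,  9.86104014e-01,  1.66126970e-01, -3.50059573e-05]), 'opening': 0.08541253997330388, 'contact_force': array([-0.35657902, -0.26807549,  0.58288976])}
side 524.2480734824561 324.2423202053868 246.72552716704607 [[-0.99533516 -0.05953704  0.07591614  0.48533844]
 [-0.09646781  0.62534833 -0.77436001  1.07079   ]
 [-0.00137093 -0.77807121 -0.62817458  0.98121875]
 [ 0.          0.          0.          1.        ]]
top 482.7576504553051 324.48696857812877 237.4333626873001 [[-0.00662373 -0.98749919  0.15748484  0.37737636]
 [-0.99991116  0.0083623   0.01037951 -0.00913022]
 [-0.01156669 -0.1574021  -0.98746685  1.41842168]
 [ 0.          0.          0.          1.        ]]
wrist 353.81344592979275 316.2277947461592 239.66456626896908 [[ 0.32657567 -0.90283151 -0.27972058  0.25191956]
 [-0.94516958 -0.31247031 -0.0949567  -0.49398306]
 [-0.00167448  0.29539393 -0.95537407  0.37328365]
 [ 0.          0.          0.          1.        ]]
```

View pics/a_side.png

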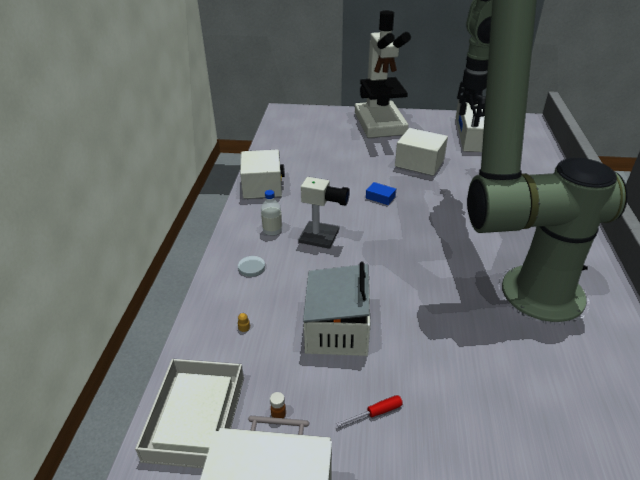

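View pics/a_top.png

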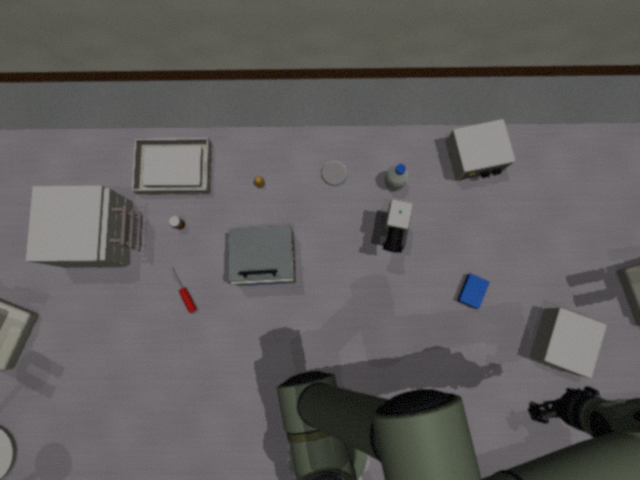

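View pics/a_wrist.png

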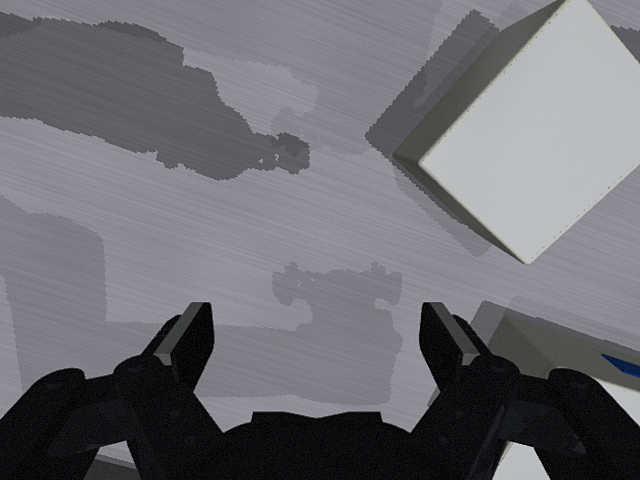

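Run:
```python
import cv2,pickle
d=pickle.load(open('a.pkl','rb'))
t=d['top']['image'];s=d['side']['image']
cv2.imwrite('pics/b1.png',cv2.resize(t[180:300,210:310],None,fx=5,fy=5,interpolation=cv2.INTER_CUBIC))
cv2.imwrite('pics/b2.png',cv2.resize(s[250:365,290:390],None,fx=5,fy=5,interpolation=cv2.INTER_CUBIC))
cv2.imwrite('pics/b3.png',cv2.resize(t[180:270,340:440],None,fx=6,fy=6,interpolation=cv2.INTER_CUBIC))
cv2.imwrite('pics/b4.png',cv2.resize(s[165:255,280:360],None,fx=6,fy=6,interpolation=cv2.INTER_CUBIC))
```

```text
(no output)
```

View pics/b1.png

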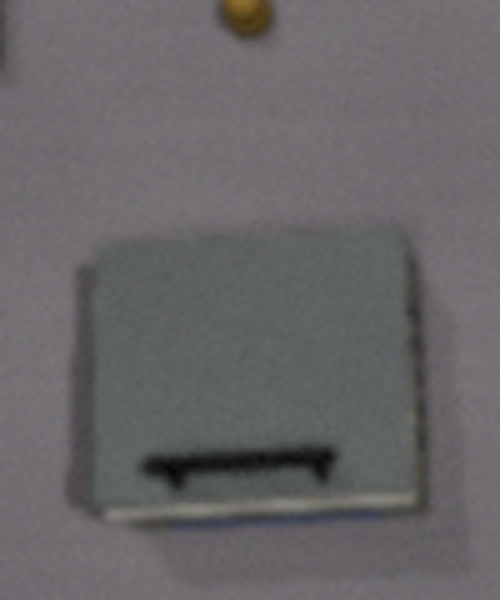

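View pics/b2.png

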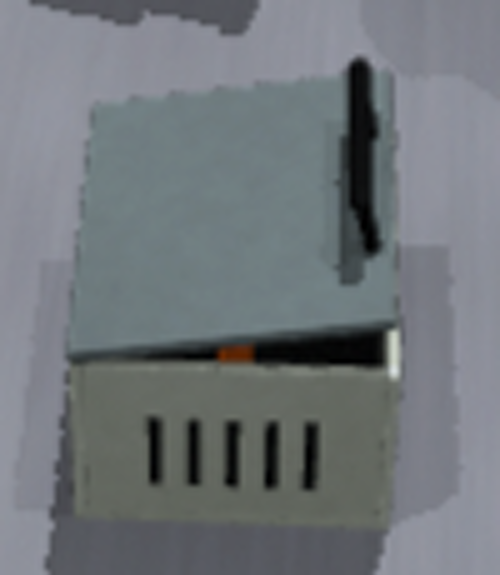

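View pics/b3.png

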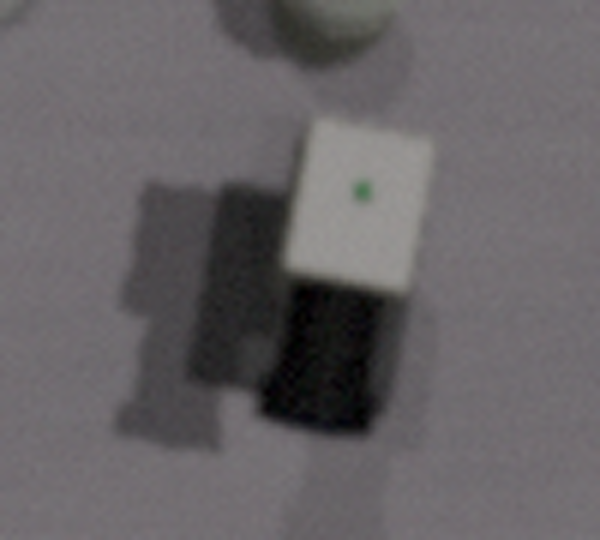

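View pics/b4.png

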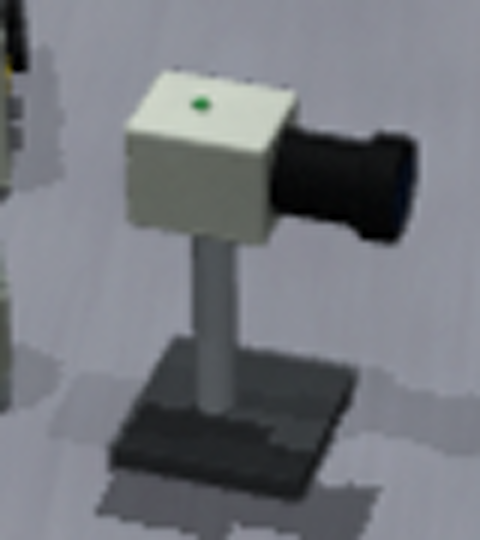

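```bash
cat > h.py <<'E'
import numpy as np,cv2,pickle
from scipy.optimize import least_squares
from scipy.spatial.transform import Rotation as R
def proj(f,P):
    E=np.linalg.inv(f['extrinsics']);p=np.atleast_2d(P)@E[:3,:3].T+E[:3,3]
    return np.c_[p[:,0]/p[:,2]*f['fx']+f['cx'],p[:,1]/p[:,2]*f['fy']+f['cy']]
def tri(fs,uv):
    def r(P): return np.concatenate([(proj(f,P)[0]-u) for f,u in zip(fs,uv)])
    s=least_squares(r,[0.5,0,0.1]);return s.x,s.fun
def w(p,P): # planar pose
    c,s=np.cos(p[2]),np.sin(p[2]);P=np.atleast_2d(P)
    return np.c_[p[0]+c*P[:,0]-s*P[:,1],p[1]+s*P[:,0]+c*P[:,1],P[:,2]]
def flap(a,d,y,h): # d toward front from hinge, h above under face (mm)-> housing frame m
    return [(75-d*np.cos(a)+h*np.sin(a))/1e3,y/1e3,(105.5+d*np.sin(a)+h*np.cos(a))/1e3]
E
python3 - <<'E'
from h import *
d=pickle.load(open('a.pkl','rb'));T,S=d['top'],d['side']
def sc(u,v):return np.array([u/5-.4+290,v/5-.4+250])
def tc(u,v):return np.array([u/5-.4+210,v/5-.4+180])
obs=[(S,sc(68,358),lambda a:flap(a,0,85,0)),(S,sc(75,513),lambda a:[.075,.085,0]),(S,sc(388,525),lambda a:[-.075,.085,0]),
(S,sc(97,104),lambda a:flap(a,0,-85,8)),(S,sc(393,70),lambda a:flap(a,150,-85,8)),(S,sc(398,325),lambda a:flap(a,150,85,0)),
(S,sc(360,60),lambda a:flap(a,140,-45,43)),(S,sc(372,250),lambda a:flap(a,140,45,43)),
(T,tc(98,240),lambda a:flap(a,0,85,8)),(T,tc(408,232),lambda a:flap(a,0,-85,8)),
(T,tc(146,466),lambda a:flap(a,140,45,43)),(T,tc(335,457),lambda a:flap(a,140,-45,43)),
(T,tc(102,506),lambda a:flap(a,150,85,8)),(T,tc(418,490),lambda a:flap(a,150,-85,8))]
def res(p):return np.concatenate([proj(f,w(p[:3],g(p[3])))[0]-u for f,u,g in obs])
s=least_squares(res,[.5,.1,0,.2],loss='soft_l1');print(s.x);print(res(s.x).reshape(-1,2).round(1))
p=s.x
print('handle',w(p[:3],flap(p[3],140,0,43)),'hinge',w(p[:3],flap(p[3],0,0,0)))
print('tri handle',tri([T,S],[tc(240.5,461),sc(366,155)]))
for y in(36,-36):print(y,proj(S,w(p[:3],[0,y/1e3,.094])),proj(S,w(p[:3],[0,y/1e3,.06])))
# camera
def t6(u,v):return np.array([u/6-.42+340,v/6-.42+180])
def s6(u,v):return np.array([u/6-.42+280,v/6-.42+165])
ob=[(T,t6(311,117),[.13,.028,.19]),(T,t6(434,140),[.13,-.028,.19]),(T,t6(408,293),[.06,-.028,.19]),(T,t6(284,270),[.06,.028,.19]),
(S,s6(126,125),[.13,.028,.19]),(S,s6(170,70),[.13,-.028,.19]),(S,s6(298,92),[.06,-.028,.19]),(S,s6(270,152),[.06,.028,.19]),
(S,s6(110,455),[.135,.05,.014]),(S,s6(357,372),[.035,-.05,.014]),(S,s6(303,487),[.035,.05,.014]),(S,s6(180,338),[.135,-.05,.014]),(S,s6(402,190),[0,0,.16])]
r=lambda p:np.concatenate([proj(f,w(p,g))[0]-u for f,u,g in ob])
s=least_squares(r,[.5,-.2,0],loss='soft_l1');print(s.x);print(r(s.x).reshape(-1,2).round(1))
pickle.dump((p,s.x),open('fit.pkl','wb'))
E
```

```text
[0.54073858 0.17650748 0.04208546 0.19009304]
[[  0.1   0.6]
 [ -0.1   0.1]
 [  0.3   0.3]
 [ -0.5  -0.9]
 [ -0.1  -0.7]
 [  0.2   1.1]
 [  0.4   1.7]
 [ -2.  -10. ]
 [  0.7   0.5]
 [  0.4  -0.9]
 [  2.7   0.2]
 [ -0.4   0.3]
 [ -1.3   0.2]
 [ -0.3   0.2]]
handle [[0.48643344 0.17422067 0.17417846]] hinge [[0.61567217 0.17966296 0.1055    ]]
tri handle (array([0.48579705, 0.17872897, 0.16463495]), array([-0.05595805,  0.9077533 , -0.79141354, -0.12967016]))
36 [[337.23319975 311.01986499]] [[337.03036343 321.03691748]]
-36 [[338.27120679 289.74507758]] [[338.06006565 299.68086791]]
[ 0.54098068 -0.1706703  -0.20668943]
[[-0.5 -0.4]
 [ 0.2 -0.1]
 [-0.1  0.4]
 [-0.8  0. ]
 [-0.2  0.2]
 [-1.1 -0.6]
 [ 0.8 -0.4]
 [-0.4 -0.2]
 [ 0.2 -1.1]
 [ 0.5 -0.5]
 [ 0.1 -0.3]
 [-0.7 -0.5]
 [ 0.8  0.7]]
```

```bash
cat >> h.py <<'E'
P,C=pickle.load(open('fit.pkl','rb'))
def wrap(a):return (a+np.pi)%(2*np.pi)-np.pi
def state():
    from workcell import arm
    s=arm.sense();q=s['tcp_rot'];M=R.from_quat([q[1],q[2],q[3],q[0]]).as_matrix()
    return s,M,np.array(s['tcp_pos'])
def to(t,yaw=None):
    s,M,p=state();phi=np.arctan2(M[1,0],M[0,0])
    sh=M.T@(np.array(t)-p)*100
    tn=0 if yaw is None else -wrap(yaw-phi)
    return sh.round(2),round(tn,3)
def rep():
    s,M,p=state();print('t',s['t'],'tcp',p.round(4),'phi',np.arctan2(M[1,0],M[0,0]).round(3),'zax',M[:,2].round(3),'open',round(s['opening'],4),'F',np.round(s['contact_force'],1),'q',np.round(s['joint_positions'],2))
def hand(a,yo=0): return w(P[:3],flap(a,140,yo,43))[0]
E
python3 - <<'E'
from h import *
rep(); h=hand(P[3]);print(h)
yaw=P[2]+np.pi/2
print(to([.18,-.52,.36]),to([h[0],h[1],.32],yaw), yaw)
print(w(P[:3],[0,.036,.094]),w(C,[-.06,0,.16]))
E
```

```text
t 0.15 tcp [ 0.1801 -0.5192  0.2307] phi 0.334 zax [-0.     0.001 -1.   ] open 0.0854 F [ 1.2 -0.5  0. ] q [-1.37  0.33 -0.19  1.05  0.    1.44]
[0.48643344 0.17422067 0.17417846]
(array([ -0.03,   0.05, -12.93]), 0) (array([ 51.66, -55.49,  -8.85]), np.float64(-1.279)) 1.6128817883550455
[[0.53922395 0.2124756  0.094     ]] [[ 0.48225774 -0.15835705  0.16      ]]
```

drive_tool:
  plan:
    - [0,0,-5,0]
    - [0,0,-10,0]
    - [5,-5,-11,-0.14]
    - [10,-11,-11,-0.28]
    - [15,-16,-11,-0.42]
    - [20,-21.5,-11,-0.56]
    - [25,-27,-10,-0.7]
    - [30,-32,-10,-0.84]
    - [35,-37.5,-10,-0.98]
    - [40,-43,-10,-1.1]
  claw: 0

```text
t: 1.15
tcp_pos: [0.3418, -0.1522, 0.334]
tcp_rot: [-0.0, 0.752, 0.659, 0.0]
contact_force: [0.9, -0.0, 0.2]
opening: 0.0429
```

Run:
```python
from h import *
rep(); h=hand(P[3]);yaw=P[2]+np.pi/2
print(to([h[0],h[1],.30],yaw))
```

```text
t 1.15 tcp [ 0.3418 -0.1522  0.334 ] phi 1.438 zax [ 0.     0.001 -1.   ] open 0.0429 F [ 0.9 -0.   0.2] q [-0.62 -0.06 -0.39  1.25  0.    1.09]
(array([34.27, 10.02,  3.44]), np.float64(-0.175))
```

drive_tool:
  plan:
    - [5,1.5,0.5,0]
    - [10,3,1,-0.05]
    - [15,4.5,1.5,-0.1]
    - [20,6,2,-0.17]
    - [25,7.5,2.5,-0.17]
    - [30,9,3,-0.17]
    - [34.27,10,3.4,-0.175]
    - [34.27,10,3.4,-0.175]
    - [34.27,10,3.4,-0.175]

```text
t: 2.05
tcp_pos: [0.486, 0.1755, 0.2995]
tcp_rot: [-0.001, 0.691, 0.723, -0.0]
contact_force: [-0.9, 0.1, 1.0]
opening: 0.0425
```

Run:
```python
from h import *
from workcell import arm
rep(); h=hand(P[3]);yaw=P[2]+np.pi/2
f=arm.grab_frame('wrist');cv2.imwrite('pics/c_w.png',f['image'])
pickle.dump(f,open('c.pkl','wb'))
print(proj(f,np.array([hand(P[3],y) for y in(-45,0,45)])))
print(to([h[0],h[1],h[2]-.017],yaw))
```

```text
t 2.05 tcp [0.486  0.1755 0.2995] phi 1.616 zax [-0.002  0.001 -1.   ] open 0.0425 F [-0.9  0.1  1. ] q [ 0.2   0.23 -0.15  1.19  0.    1.73]
[[316.3279844  285.5392602 ]
 [316.4705476  233.15205604]
 [316.62732944 175.53997908]]
(array([-1.000e-02,  1.000e-01,  1.427e+01]), np.float64(0.002))
```

View pics/c_w.png

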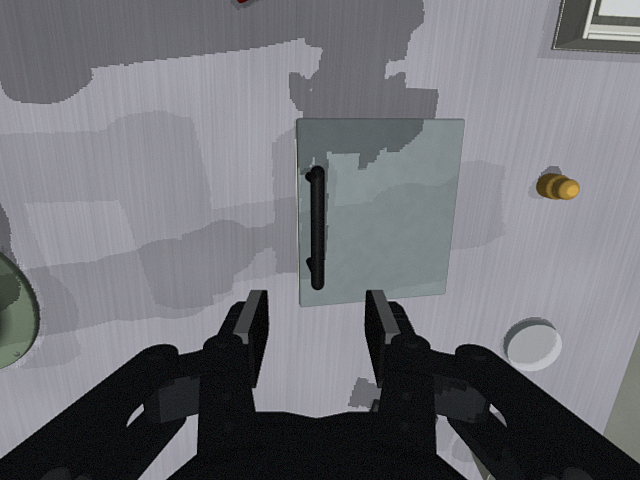

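drive_tool:
  plan:
    - [0,0.1,4,0]
    - [0,0.1,8,0]
    - [0,0.1,11,0]
    - [0,0.1,13,0]
    - [0,0.1,14.2,0]
    - [0,0.1,14.2,0]

```text
t: 2.7
tcp_pos: [0.4853, 0.1727, 0.157]
tcp_rot: [-0.001, 0.692, 0.722, -0.002]
contact_force: [-0.8, -0.3, 0.1]
opening: 0.0424
```

drive_tool:
  plan:
    - [0,0,0,0]
    - [0,0,0,0]
    - [0,0,0,0]
    - [0,0,0,0]
    - [0,0,0,0]
  claw: -1

```text
t: 3.2
tcp_pos: [0.4861, 0.1724, 0.1575]
tcp_rot: [-0.0, 0.692, 0.722, -0.001]
contact_force: [1.5, -2.8, -0.7]
opening: 0.0087
```

Run:
```python
from h import *
from workcell import arm
rep()
f=arm.grab_frame('wrist');cv2.imwrite('pics/d_w.png',f['image'])
a0=P[3]
s,M,p=state()
for a in np.arange(a0,1.76,.12):print(round(a,2),(M.T@(hand(a)-hand(a0))*100).round(2))
```

```text
t 3.2 tcp [0.4861 0.1724 0.1575] phi 1.612 zax [-0.002 -0.001 -1.   ] open 0.0087 F [ 1.5 -2.8 -0.7] q [ 0.2   0.33 -0.39  0.85 -0.    1.73]
0.19 [0. 0. 0.]
0.31 [-0.    0.91 -1.5 ]
0.43 [-0.    2.   -2.88]
0.55 [-0.    3.24 -4.12]
0.67 [-0.    4.62 -5.21]
0.79 [-0.    6.12 -6.12]
0.91 [-0.    7.72 -6.84]
1.03 [-0.    9.4  -7.37]
1.15 [-0.   11.12 -7.7 ]
1.27 [-0.   12.88 -7.81]
1.39 [-0.   14.63 -7.71]
1.51 [-0.   16.36 -7.41]
1.63 [ 0.   18.04 -6.9 ]
1.75 [ 0.   19.65 -6.19]
```

View pics/d_w.png

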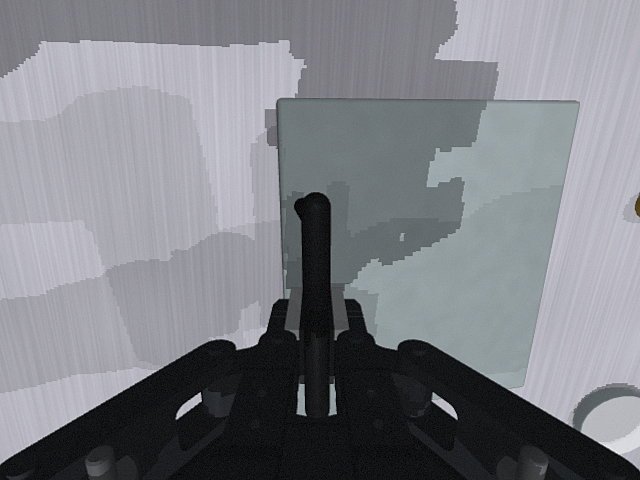

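drive_tool:
  plan:
    - [0,0.4,-0.7,0]
    - [0,0.91,-1.5,0]
    - [0,1.4,-2.2,0]
    - [0,2.0,-2.88,0]
    - [0,2.6,-3.5,0]
    - [0,3.24,-4.12,0]
    - [0,3.9,-4.7,0]
    - [0,4.62,-5.21,0]

```text
t: 4.05
tcp_pos: [0.53, 0.1745, 0.2103]
tcp_rot: [-0.002, 0.692, 0.722, -0.003]
contact_force: [-9.0, -1.1, 5.0]
opening: 0.0087
```

Run:
```python
from h import *
from workcell import arm
rep()
f=arm.grab_frame('wrist');cv2.imwrite('pics/e_w.png',f['image'])
f=arm.grab_frame('side');cv2.imwrite('pics/e_s.png',cv2.resize(f['image'][180:380,260:460],None,fx=3,fy=3))
```

```text
t 4.05 tcp [0.53   0.1745 0.2103] phi 1.613 zax [-0.007 -0.001 -1.   ] open 0.0087 F [-9.  -1.1  5. ] q [ 0.19  0.36 -0.2   1.02  0.    1.71]
```

View pics/e_s.png

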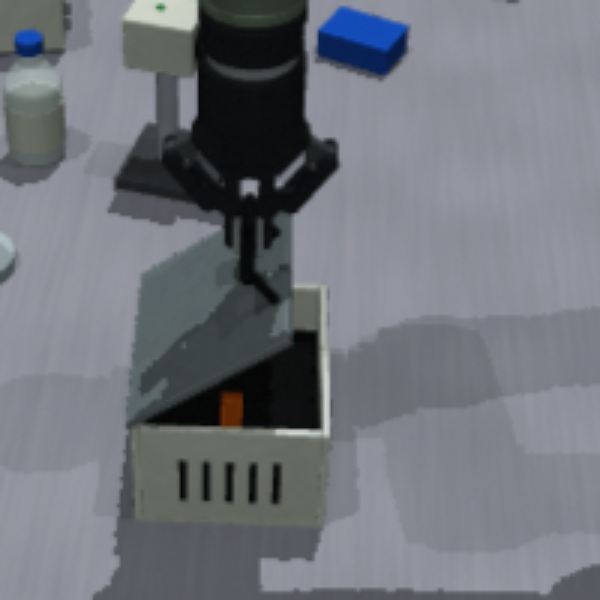

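View pics/e_w.png

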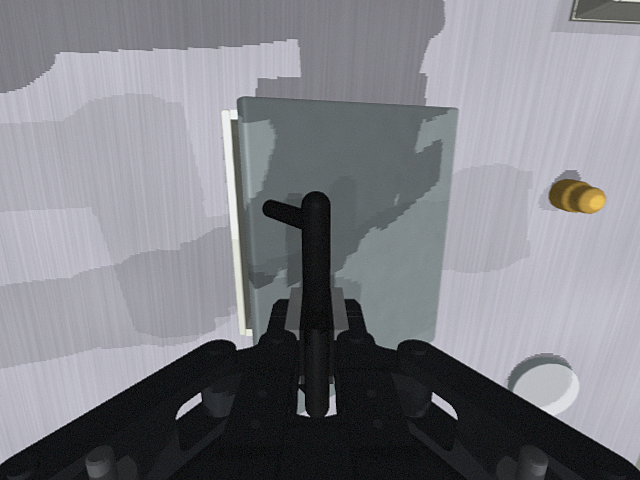

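Run:
```python
from h import *
off=np.array([-.0003,-.0018,-.0167])
for a in np.arange(.75,1.78,.06):print(round(a,2),*to(hand(a)+off,P[2]+np.pi/2))
```

```text
0.75 [-0.03  1.1  -0.46] -0.0
0.81 [-0.03  1.87 -0.88] -0.0
0.87 [-0.03  2.67 -1.25] -0.0
0.93 [-0.03  3.48 -1.57] -0.0
0.99 [-0.03  4.32 -1.85] -0.0
1.05 [-0.03  5.17 -2.07] -0.0
1.11 [-0.03  6.03 -2.24] -0.0
1.17 [-0.03  6.9  -2.36] -0.0
1.23 [-0.03  7.77 -2.43] -0.0
1.29 [-0.03  8.65 -2.45] -0.0
1.35 [-0.03  9.53 -2.41] -0.0
1.41 [-0.03 10.4  -2.32] -0.0
1.47 [-0.02 11.27 -2.18] -0.0
1.53 [-0.02 12.13 -1.98] -0.0
1.59 [-0.02 12.97 -1.74] -0.0
1.65 [-0.02 13.8  -1.44] -0.0
1.71 [-0.02 14.61 -1.1 ] -0.0
1.77 [-0.02 15.39 -0.71] -0.0
```

drive_tool:
  plan:
    - [0,1.1,-0.46,0]
    - [0,1.87,-0.88,0]
    - [0,2.67,-1.25,0]
    - [0,3.48,-1.57,0]
    - [0,4.32,-1.85,0]
    - [0,5.17,-2.07,0]
    - [0,6.03,-2.24,0]
    - [0,6.9,-2.36,0]
    - [0,7.77,-2.43,0]
    - [0,8.65,-2.45,0]

```text
t: 5.15
tcp_pos: [0.6187, 0.1788, 0.2385]
tcp_rot: [-0.001, 0.692, 0.722, -0.001]
contact_force: [-4.4, -1.7, 8.1]
opening: 0.0089
```

Run:
```python
from h import *
from workcell import arm
rep()
off=np.array([-.0003,-.0018,-.0167])
for a in np.arange(1.29,1.84,.06):print(round(a,2),*to(hand(a)+off,P[2]+np.pi/2))
f=arm.grab_frame('side');cv2.imwrite('pics/f_s.png',cv2.resize(f['image'][180:380,260:460],None,fx=3,fy=3))
```

```text
t 5.15 tcp [0.6187 0.1788 0.2385] phi 1.613 zax [-0.002  0.    -1.   ] open 0.0089 F [-4.4 -1.7  8.1] q [0.17 0.5  0.1  1.17 0.   1.7 ]
1.29 [-0.08 -0.09  0.33] 0.0
1.35 [-0.08  0.79  0.37] 0.0
1.41 [-0.08  1.67  0.46] 0.0
1.47 [-0.08  2.53  0.61] 0.0
1.53 [-0.08  3.39  0.8 ] 0.0
1.59 [-0.08  4.23  1.05] 0.0
1.65 [-0.08  5.06  1.35] 0.0
1.71 [-0.08  5.87  1.69] 0.0
1.77 [-0.08  6.65  2.09] 0.0
1.83 [-0.08  7.41  2.53] 0.0
```

View pics/f_s.png

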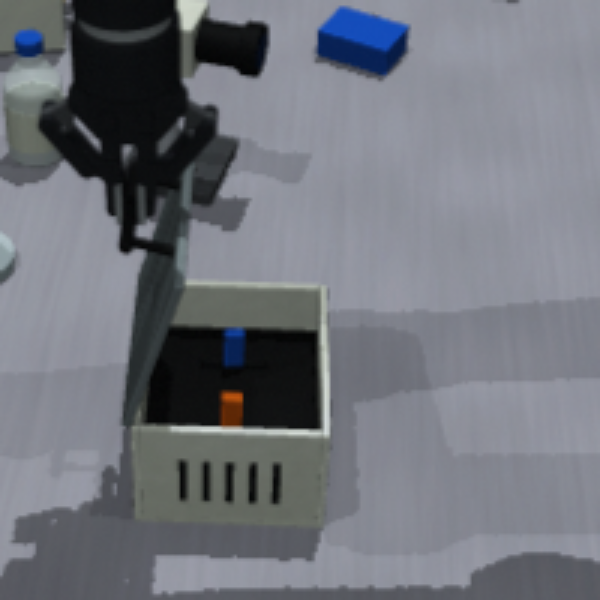

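drive_tool:
  plan:
    - [0,0.79,0.05,0]
    - [0,1.67,0.15,0]
    - [0,2.53,0.3,0]
    - [0,3.39,0.5,0]
    - [0,4.23,0.75,0]
    - [0,5.06,1.05,0]
    - [0,5.87,1.4,0]
    - [0,6.4,1.7,0]
    - [0,6.4,1.7,0]

```text
t: 6.1
tcp_pos: [0.6858, 0.182, 0.2211]
tcp_rot: [0.0, 0.692, 0.722, 0.001]
contact_force: [1.9, 2.6, 1.7]
opening: 0.0086
```

Run:
```python
from h import *
from workcell import arm
rep()
f=arm.grab_frame('side');cv2.imwrite('pics/g_s.png',cv2.resize(f['image'][180:380,260:460],None,fx=3,fy=3))
```

```text
t 6.1 tcp [0.6858 0.182  0.2211] phi 1.613 zax [ 0.002  0.002 -1.   ] open 0.0086 F [1.9 2.6 1.7] q [0.15 0.64 0.29 1.22 0.   1.68]
```

View pics/g_s.png

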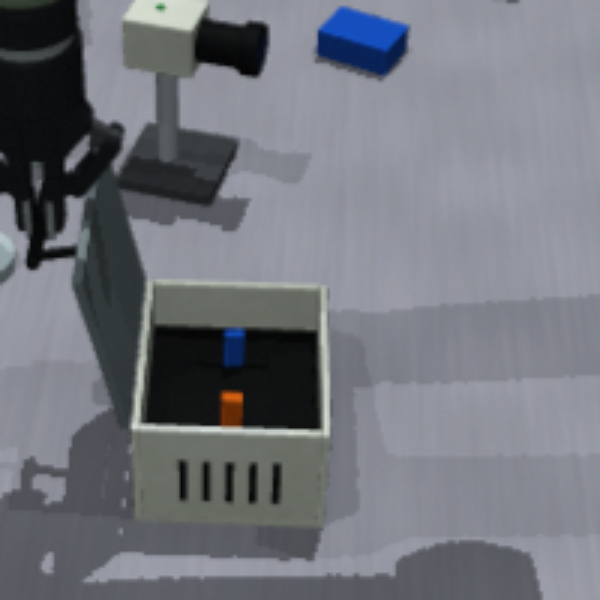

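drive_tool:
  plan:
    - [0,0,0,0]
    - [0,0,0,0]
    - [0,0.3,0,0]
    - [0,0.3,-0.5,0]
    - [0,0.3,-2,0]
    - [0,0.3,-4,0]
    - [0,0.3,-7,0]
    - [0,0.3,-10,0]
    - [0,0.3,-13,0]
    - [0,0.3,-15,0]
  claw: -0.55

```text
t: 7.15
tcp_pos: [0.6884, 0.1817, 0.3745]
tcp_rot: [0.001, 0.692, 0.722, 0.002]
contact_force: [0.4, 0.0, 0.2]
opening: 0.0195
```

Run:
```python
from h import *
from workcell import arm
rep()
yaw=P[2]-np.pi
a=w(P[:3],[0,.036,.094])[0]
print(a,to([a[0],a[1],.33],yaw))
f=arm.grab_frame('side');cv2.imwrite('pics/i_s.png',cv2.resize(f['image'][180:380,260:460],None,fx=3,fy=3))
```

```text
t 7.15 tcp [0.6884 0.1817 0.3745] phi 1.613 zax [ 0.005  0.002 -1.   ] open 0.0195 F [0.4 0.  0.2] q [0.15 0.65 0.68 1.6  0.   1.68]
[0.53922395 0.2124756  0.094     ] (array([  3.69, -14.8 ,   4.38]), np.float64(-1.571))
```

View pics/i_s.png

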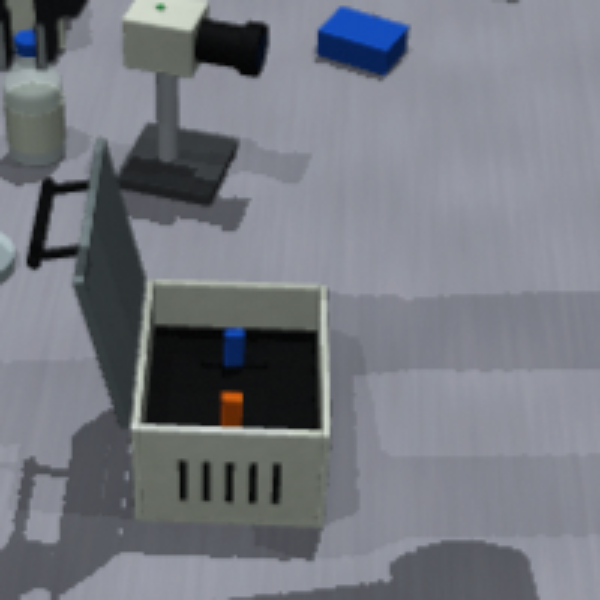

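drive_tool:
  plan:
    - [0.3,-1.5,0,-0.15]
    - [0.7,-3,0,-0.3]
    - [1.1,-4.5,0,-0.45]
    - [1.5,-6,0,-0.6]
    - [1.8,-7.5,0,-0.75]
    - [2.2,-9,0,-0.9]
    - [2.6,-10.5,0,-1.05]
    - [3,-12,1,-1.2]
    - [3.4,-13.5,2,-1.35]
    - [3.69,-14.8,3,-1.49]

```text
t: 8.2
tcp_pos: [0.5388, 0.2126, 0.3458]
tcp_rot: [0.004, 0.016, 1.0, 0.001]
contact_force: [-0.4, 0.4, -0.3]
opening: 0.0194
```

drive_tool:
  plan:
    - [0,0,1.4,-0.09]
    - [0,0,1.4,-0.09]
    - [0,0,1.4,-0.09]
  claw: -0.25

```text
t: 8.5
tcp_pos: [0.5388, 0.2125, 0.3319]
tcp_rot: [0.004, -0.027, 1.0, 0.001]
contact_force: [-0.3, -0.2, 0.1]
opening: 0.0321
```

Run:
```python
from h import *
from workcell import arm
rep()
yaw=P[2]-np.pi
a=w(P[:3],[0,.036,.094])[0]
print(a,to([a[0],a[1],.30],yaw))
f=arm.grab_frame('wrist');cv2.imwrite('pics/j_w.png',f['image']);g=arm.grab_frame('top')
i=g['image'][200:300,210:330];cv2.imwrite('pics/j_t.png',cv2.resize(i,None,fx=5,fy=5,interpolation=cv2.INTER_CUBIC))
pickle.dump((f,g),open('j.pkl','wb'))
for n in(36,-36):
  print(proj(f,w(P[:3],[[x,n/1e3+y,.094] for x in(-.008,.008) for y in(-.005,.005)])).round(1))
```

```text
t 8.5 tcp [0.5388 0.2125 0.3319] phi -3.087 zax [ 0.009  0.002 -1.   ] open 0.0321 F [-0.3 -0.2  0.1] q [0.25 0.33 0.07 1.3  0.   0.19]
[0.53922395 0.2124756  0.094     ] (array([-0.01, -0.01,  3.19]), np.float64(0.013))
[[310.7 193.6]
 [320.  193.7]
 [310.6 208.1]
 [319.7 208.2]]
[[244.1 192.8]
 [253.4 192.9]
 [244.8 207.3]
 [254.  207.4]]
```

View pics/j_w.png

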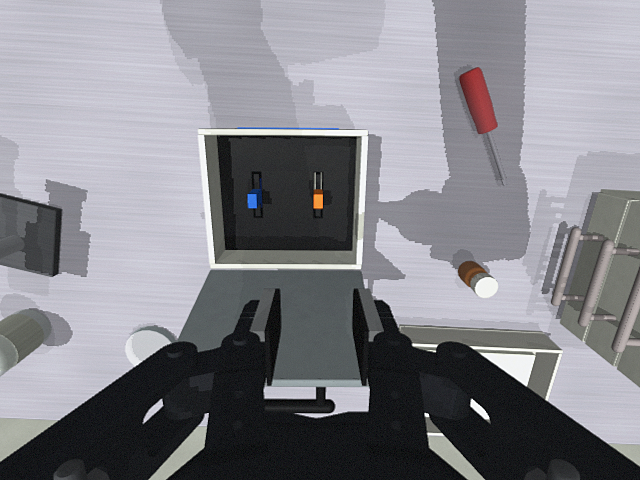

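View pics/j_t.png

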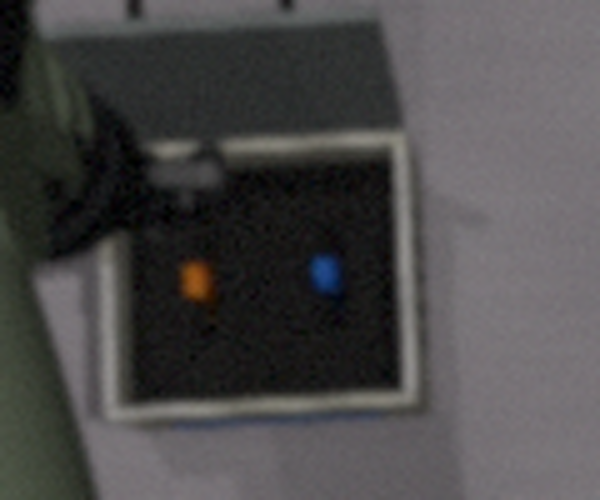

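Run:
```python
from h import *
f,g=pickle.load(open('j.pkl','rb'))
i=f['image'];cv2.imwrite('pics/k.png',cv2.resize(i[120:280,190:380],None,fx=4,fy=4,interpolation=cv2.INTER_NEAREST))
# housing rim corners predicted
print(proj(f,w(P[:3],[[x,y,.105] for x in(-.075,.075) for y in(-.085,.085)])).round(1))
print(proj(g,w(P[:3],[[x,y,.105] for x in(-.075,.075) for y in(-.085,.085)])).round(1))
print(proj(g,w(P[:3],[[0,.036,.094],[0,-.036,.094]])).round(1))
for im,n in((i,'w'),(g['image'],'t')):
  h=cv2.cvtColor(im,cv2.COLOR_BGR2HSV)
  for lo,hi,c in(((8,200,120),(18,255,255),'or'),((105,150,100),(120,255,255),'bl')):
    m=cv2.inRange(h,lo,hi); k,l,s,ce=cv2.connectedComponentsWithStats(m)
    print(n,c,[(s[j].tolist(),ce[j].round(1)) for j in range(1,k) if s[j][4]>12])
```

```text
[[194.2 127.2]
 [365.3 129.3]
 [206.6 267.6]
 [358.1 269.2]]
[[294.  280.4]
 [231.6 283.5]
 [291.9 226.1]
 [230.6 229.2]]
[[249.5 255.7]
 [275.5 254.4]]
w or [([313, 194, 10, 3, 13], array([316.6, 194.5])), ([320, 196, 3, 13, 14], array([321.8, 202.4]))]
w bl [([238, 127, 101, 2, 105], array([286.2, 128. ])), ([247, 194, 10, 15, 139], array([251.7, 200.6]))]
t or []
t bl [([396, 165, 9, 8, 58], array([400.2, 168.4])), ([273, 252, 4, 5, 17], array([274.4, 253.9])), ([460, 275, 28, 33, 583], array([473.7, 290.9]))]
```

View pics/k.png

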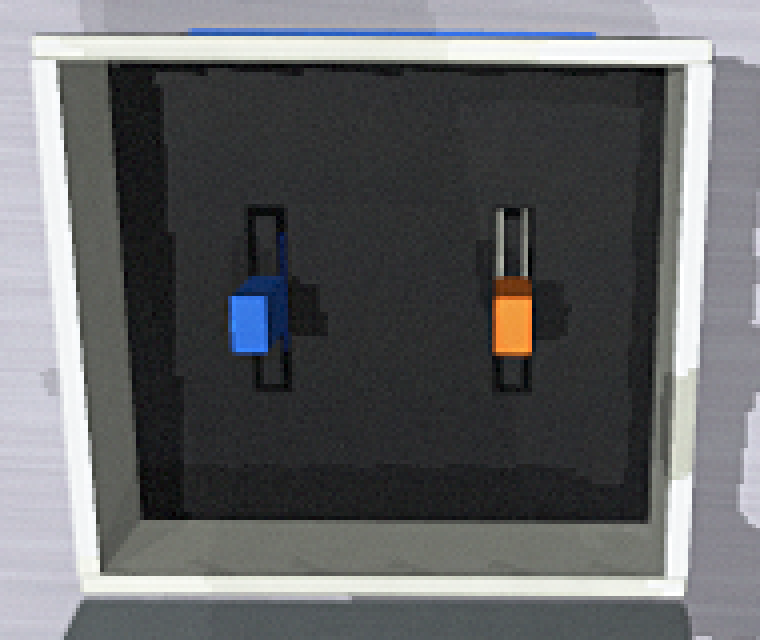

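```bash
python3 - <<'E'
from h import *
f,g=pickle.load(open('j.pkl','rb'))
k=lambda u,v:np.array([u/4+190-.4,v/4+120-.4])
ob=[(k(32,36),[-.075,-.085,.105]),(k(712,39),[-.075,.085,.105]),(k(82,594),[.075,-.085,.105]),(k(685,597),[.075,.085,.105]),
(k(512,326),[0,.036,.094]),(k(249,324),[0,-.036,.094]),(k(512,208),[-.027,.036,.058]),(k(512,391),[.027,.036,.058]),(k(267,207),[-.027,-.036,.058]),(k(274,391),[.027,-.036,.058])]
r=lambda p:np.concatenate([proj(f,w(p,b))[0]-a for a,b in ob])
s=least_squares(r,P[:3]);print(s.x,P);print(s.fun.reshape(-1,2).round(1))
n=P.copy();n[:3]=s.x;pickle.dump((n,C),open('fit2.pkl','wb'))
a=w(s.x,[0,.036,.094])[0];print(a)
print(to([a[0],a[1],.20],n[2]-np.pi))
E
sed -i 's/fit.pkl/fit2.pkl/' h.py
```

```text
[0.54098775 0.17952289 0.04813177] [0.54073858 0.17650748 0.04208546 0.19009304]
[[-0.7 -0.4]
 [ 0.3 -0.1]
 [-0.3  0.3]
 [ 0.4  0.2]
 [ 0.4 -0. ]
 [-0.   0.1]
 [ 0.4  0.4]
 [ 0.1 -0.2]
 [-0.3  0.3]
 [-0.  -0.5]]
[0.53925568 0.2154812  0.094     ]
(array([ 0.14,  0.26, 13.24]), np.float64(0.007))
```

drive_tool:
  plan:
    - [0,0.26,4,0.007]
    - [0.1,0.26,8,0.007]
    - [0.1,0.26,11,0.007]
    - [0.14,0.26,13.2,0.007]
    - [0.14,0.26,13.2,0.007]
    - [0.14,0.26,13.2,0.007]

```text
t: 9.2
tcp_pos: [0.5399, 0.2155, 0.2012]
tcp_rot: [0.005, -0.024, 1.0, 0.001]
contact_force: [0.4, -0.4, -0.3]
opening: 0.0318
```

Run:
```python
from h import *
from workcell import arm
rep()
f=arm.grab_frame('wrist');cv2.imwrite('pics/l_w.png',f['image'])
pickle.dump(f,open('l.pkl','wb'))
print(proj(f,w(P[:3],[[x,.036+y,.094] for x in(-.008,.008) for y in(-.005,.005)])).round(1))
```

```text
t 9.2 tcp [0.5399 0.2155 0.2012] phi -3.094 zax [ 0.01   0.003 -1.   ] open 0.0318 F [ 0.4 -0.4 -0.3] q [ 0.25  0.4  -0.17  1.    0.    0.21]
[[308.3 224. ]
 [322.  223.9]
 [308.5 244.8]
 [321.9 244.8]]
```

View pics/l_w.png

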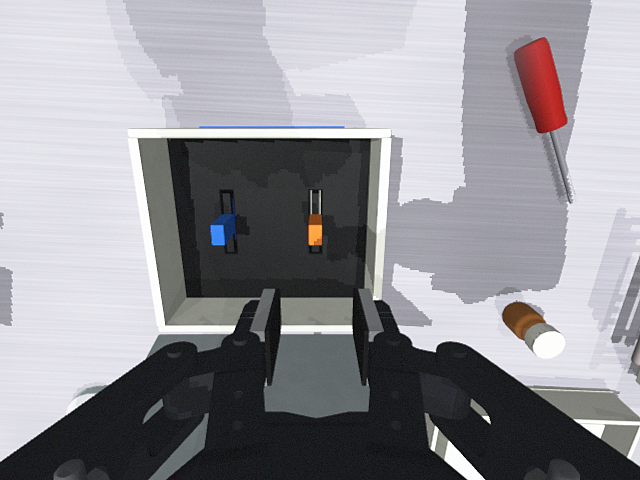

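Run:
```python
from h import *
a=w(P[:3],[0,.036,.094])[0]
for z in(.12,.09,.067):print(to([a[0],a[1],z],P[2]-np.pi))
```

```text
(array([ 0.22, -0.04,  8.2 ]), np.float64(-0.0))
(array([ 0.25, -0.04, 11.2 ]), np.float64(-0.0))
(array([ 0.28, -0.05, 13.5 ]), np.float64(-0.0))
```

drive_tool:
  plan:
    - [0.1,0,3,0]
    - [0.2,0,6,0]
    - [0.22,-0.04,8.2,0]
    - [0.23,-0.04,9.5,0]
    - [0.25,-0.04,11.2,0]
    - [0.26,-0.04,12.5,0]
    - [0.28,-0.05,13.5,0]
    - [0.28,-0.05,13.5,0]
    - [0.28,-0.05,13.5,0]
  claw: -0.35

```text
t: 10.15
tcp_pos: [0.5397, 0.2156, 0.0675]
tcp_rot: [0.006, -0.024, 1.0, 0.002]
contact_force: [-0.2, 0.3, -0.0]
opening: 0.0277
```

Run:
```python
from h import *
from workcell import arm
rep()
f=arm.grab_frame('wrist');cv2.imwrite('pics/m_w.png',f['image'])
```

```text
t 10.15 tcp [0.5397 0.2156 0.0675] phi -3.094 zax [ 0.013  0.003 -1.   ] open 0.0277 F [-0.2  0.3 -0. ] q [ 0.25  0.53 -0.34  0.69  0.    0.21]
```

View pics/m_w.png

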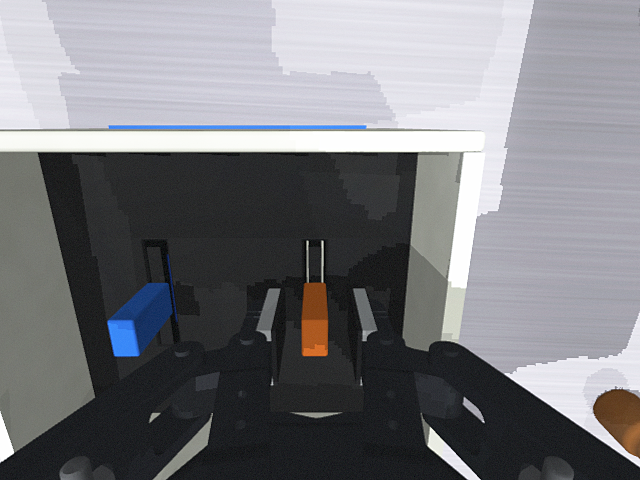

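drive_tool:
  plan:
    - [0,0,0,0]
    - [0,0,0,0]
    - [0,0,0,0]
    - [0,0,0,0]
    - [0,0,0,0]
  claw: -1

```text
t: 10.7
tcp_pos: [0.5408, 0.2157, 0.0688]
tcp_rot: [0.008, -0.024, 1.0, 0.002]
contact_force: [-0.2, -1.3, 6.3]
opening: 0.0088
```

Run:
```python
from h import *
rep()
s,M,p=state()
print((M.T@np.array([0,0,.01])*100).round(3),(M.T@np.array([0,0,.20])*100).round(3))
```

```text
t 10.7 tcp [0.5408 0.2157 0.0688] phi -3.094 zax [ 0.015  0.004 -1.   ] open 0.0088 F [-0.2 -1.3  6.3] q [ 0.25  0.53 -0.33  0.69 -0.    0.21]
[-0.015  0.003 -1.   ] [ -0.309   0.06  -19.998]
```

drive_tool:
  plan:
    - [-0.01,0,-0.6,0]
    - [-0.02,0,-1.2,0]
    - [-0.03,0,-2,0]
    - [-0.05,0.01,-3,0]
    - [-0.06,0.01,-4,0]
    - [-0.08,0.015,-5.5,0]
    - [-0.11,0.02,-7,0]
    - [-0.14,0.03,-9,0]
    - [-0.17,0.03,-11,0]
    - [-0.22,0.04,-14,0]

```text
t: 11.7
tcp_pos: [0.5399, 0.2154, 0.2092]
tcp_rot: [0.007, -0.024, 1.0, 0.001]
contact_force: [1.6, 0.4, 0.7]
opening: 0.0085
```

Run:
```python
from h import *
from workcell import arm
rep()
f=arm.grab_frame('wrist');cv2.imwrite('pics/n_w.png',f['image'])
f=arm.grab_frame('side');cv2.imwrite('pics/n_s.png',cv2.resize(f['image'][130:380,200:460],None,fx=2.4,fy=2.4))
g=np.array([.482,-.158,.29])
print(to([.47,.10,.23],-np.pi+.05),to([.45,-.05,.24],-1.778),to(w(C,[-.06,0,.27])[0],C[2]-np.pi/2),C[2]-np.pi/2)
```

```text
t 11.7 tcp [0.5399 0.2154 0.2092] phi -3.094 zax [ 0.013  0.003 -1.   ] open 0.0085 F [1.6 0.4 0.7] q [ 0.25  0.39 -0.16  1.01 -0.    0.21]
(array([  7.85, -11.27,  -1.85]), np.float64(-0.002)) (array([ 10.54, -26.15,  -2.98]), np.float64(-1.316)) (array([  7.77, -37.12,  -5.97]), np.float64(-1.316)) -1.7774857518511409
```

View pics/n_w.png

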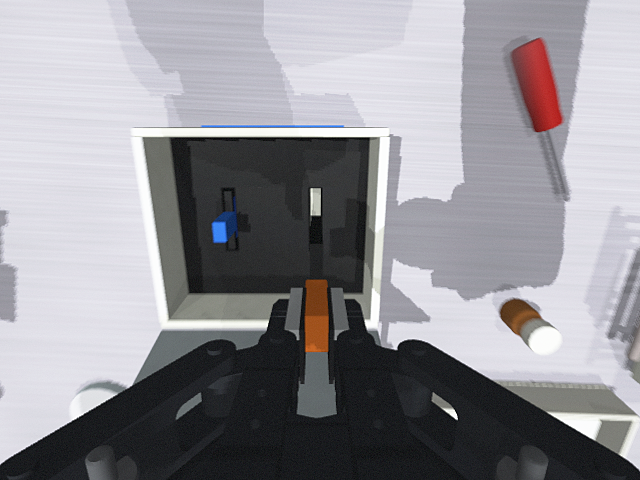

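View pics/n_s.png

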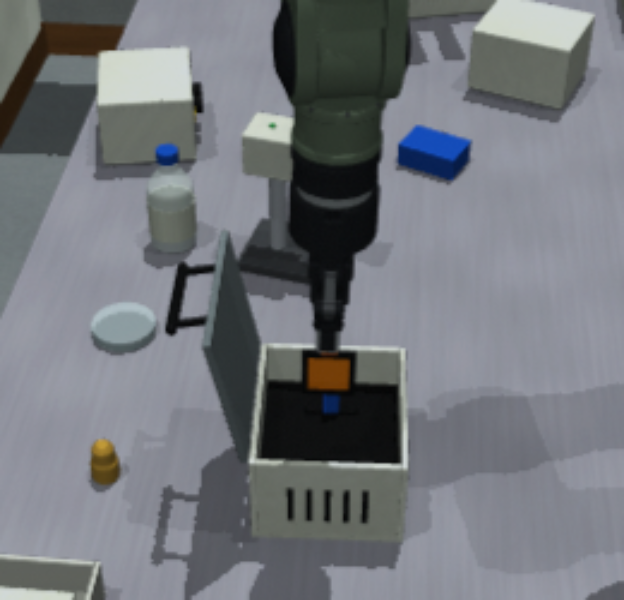

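drive_tool:
  plan:
    - [1,-2,-1,0]
    - [2.2,-5,-2,-0.14]
    - [3.4,-8,-2.9,-0.28]
    - [4.6,-11,-2.9,-0.42]
    - [5.8,-14,-2.9,-0.56]
    - [7,-17,-2.9,-0.7]
    - [8.2,-20,-2.9,-0.84]
    - [9.4,-23,-2.9,-0.98]
    - [10.5,-26,-2.9,-1.12]
    - [10.5,-26,-2.9,-1.26]

```text
t: 12.8
tcp_pos: [0.4491, -0.0512, 0.2392]
tcp_rot: [0.01, -0.609, 0.793, -0.005]
contact_force: [-0.6, 0.8, -0.8]
opening: 0.0084
```

Run:
```python
from h import *
from workcell import arm
rep()
d={}
for n in('wrist','side','top'):
  f=arm.grab_frame(n);d[n]=f;cv2.imwrite(f'pics/o_{n}.png',f['image'])
pickle.dump(d,open('o.pkl','wb'))
print(proj(d['wrist'],w(C,[[0,0,.16],[.06,.028,.19],[.06,-.028,.19],[.13,.028,.19],[.035,.05,.014],[.035,-.05,.014],[.135,.05,.014]])).round(1))
```

```text
t 12.8 tcp [ 0.4491 -0.0512  0.2392] phi -1.833 zax [ 0.022  0.005 -1.   ] open 0.0084 F [-0.6  0.8 -0.8] q [-0.28  0.12 -0.44  0.99  0.01 -1.59]
[[ 116.1   98.7]
 [ -12.4  157.3]
 [ -51.    40.4]
 [-136.5  164.5]
 [ 173.2  163.7]
 [ 154.2   55.8]
 [  78.4  169. ]]
```

View pics/o_wrist.png

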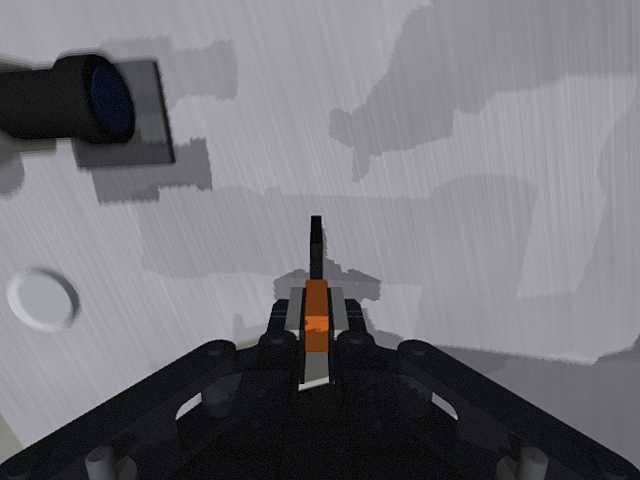

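View pics/o_side.png

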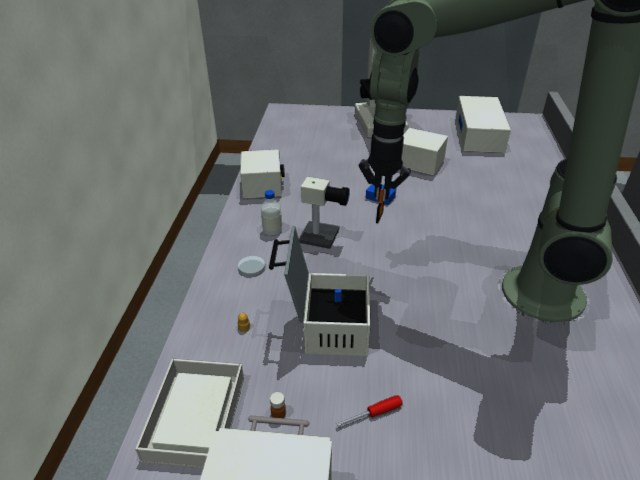

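Run:
```python
from h import *
d=pickle.load(open('o.pkl','rb'));f=d['wrist'];i=f['image'].copy()
for p in proj(f,w(C,[[.001,.026*np.cos(t),.16+.026*np.sin(t)] for t in np.linspace(0,6.28,40)])): cv2.circle(i,tuple(int(round(v)) for v in p),0,(0,255,0),-1)
for p in proj(f,w(C,[[x,y,.014] for x in(.035,.135) for y in(-.05,.05)])): cv2.circle(i,tuple(int(round(v)) for v in p),1,(0,0,255),-1)
cv2.imwrite('pics/p.png',cv2.resize(i[30:190,0:200],None,fx=4,fy=4,interpolation=cv2.INTER_NEAREST))
```

```text
(no output)
```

View pics/p.png

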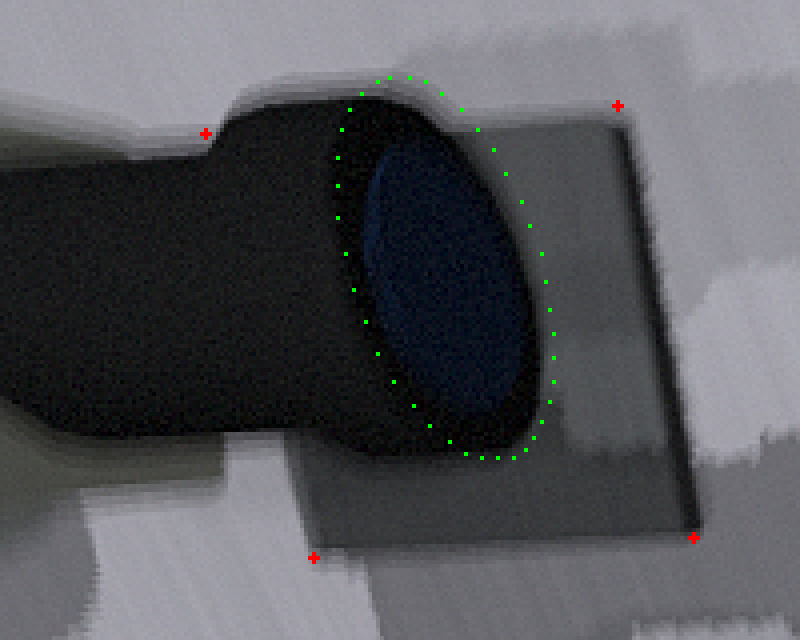

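Run:
```python
from h import *
d=pickle.load(open('o.pkl','rb'));f=d['wrist']
k=lambda u,v:np.array([u/4-.4,v/4+30-.4])
foot=[(k(625,122),[.035,-.05,.014]),(k(699,532),[.035,.05,.014]),(k(318,548),[.135,.05,.014])]
T=np.linspace(0,6.283,200)
ring=[[0,.026*np.cos(t),.16+.026*np.sin(t)] for t in T]
def r(p,full=True):
  o=[proj(f,w(p,b))[0]-a for a,b in foot]
  q=proj(f,w(p,ring))
  o.append([q[:,1].min()-k(0,96)[1],q[:,0].max()-k(544,0)[0],q[:,1].max()-k(0,457)[1]])
  return np.concatenate(o)
s=least_squares(r,C);print(s.x,C,s.fun.round(1))
pickle.dump((P,s.x),open('fit3.pkl','wb'))
print(w(s.x,[-.06,0,.16]),w(C,[-.06,0,.16]))
```

```text
[ 0.54178472 -0.16950142 -0.22012522] [ 0.54098068 -0.1706703  -0.20668943] [-1.3 -3.3 -2.2  2.  -2.   2.  -2.4  3.6  2.9]
[[ 0.48323251 -0.15640031  0.16      ]] [[ 0.48225774 -0.15835705  0.16      ]]
```

```bash
cat >> h.py <<'E'
def mat(phi,z):
    z=np.array(z)/np.linalg.norm(z);x=np.array([np.cos(phi),np.sin(phi),0]);x-=z*(x@z);x/=np.linalg.norm(x)
    return np.c_[x,np.cross(z,x),z]
M0=mat(-3.094,[.015,.004,-1]);p0=np.array([.5408,.2157,.0688])
g0=w(P[:3],[0,.036,.034])[0];Rf0=R.from_euler('z',P[2]).as_matrix()
gT=M0.T@(g0-p0);RfT=M0.T@Rf0      # glass & filter axes in tool
def glass():
    s,M,p=state();return p+M@gT,M@RfT
def place(C,d,dz=0):
    s,M,p=state();g,Rf=glass()
    # filter y -> along +-camera x
    cx=C[2];fy=np.arctan2(Rf[1,1],Rf[0,1]);dy=wrap(cx-fy)
    if abs(dy)>np.pi/2: dy=wrap(dy+np.pi)
    M2=R.from_rotvec(M[:,2]*-dy).as_matrix()@M
    t=w(C,[-d,0,.16+dz])[0]
    return (M.T@(t-M2@gT-p)*100).round(2),round(-dy,3)
E
python3 - <<'E'
from h import *
rep();print(gT,RfT.round(3));g,Rf=glass();print(g,Rf.round(3))
print(place(C,.10,.03),place(C,.10))
E
```

```text
t 12.95 tcp [ 0.4501 -0.0487  0.2393] phi -1.837 zax [ 0.023  0.006 -1.   ] open 0.009 F [-0.6  0.  -1.3] q [-0.28  0.12 -0.44  0.99  0.01 -1.58]
[ 0.00208076 -0.00025929  0.03477177] [[-1.     0.001 -0.015]
 [ 0.001  1.     0.003]
 [ 0.015  0.003 -1.   ]]
[ 0.45062121 -0.05052903  0.20447002] [[ 0.263 -0.965 -0.022]
 [ 0.965  0.263  0.01 ]
 [-0.004 -0.024  1.   ]]
(array([ 9.83, -1.86,  1.37]), np.float64(-0.059)) (array([ 9.86, -1.8 ,  4.37]), np.float64(-0.059))
```

drive_tool:
  plan:
    - [2,-0.4,0.5,-0.02]
    - [4,-0.8,1.2,-0.04]
    - [6,-1.2,2,-0.06]
    - [8,-1.6,3,-0.06]
    - [9.3,-1.7,4,-0.06]
    - [9.86,-1.8,4.37,-0.06]
    - [9.86,-1.8,4.37,-0.06]
    - [9.86,-1.8,4.37,-0.06]
    - [9.86,-1.8,4.37,-0.06]
    - [9.86,-1.8,4.37,-0.06]

```text
t: 13.95
tcp_pos: [0.4428, -0.1478, 0.1952]
tcp_rot: [0.011, -0.631, 0.776, -0.005]
contact_force: [-0.0, 0.2, 0.9]
opening: 0.0088
```

```bash
cat > look.py <<'E'
import sys
from h import *
from workcell import arm
n=sys.argv[1]
rep();d={}
for k in('wrist','side','top'):
  f=arm.grab_frame(k);d[k]=f
pickle.dump(d,open(n+'.pkl','wb'));rep()
f=d['wrist'];i=f['image'].copy();cv2.imwrite(f'pics/{n}_raw.png',i)
def dot(P_,c):
  for p in proj(f,P_): cv2.circle(i,tuple(int(round(v)) for v in p),0,c,-1)
dot(w(C,[[0,.026*np.cos(t),.16+.026*np.sin(t)] for t in np.linspace(0,6.28,60)]),(0,255,0))
dot(w(C,[[x,y,.014] for x in(.035,.135) for y in(-.05,.05)]),(0,0,255))
g,Rf=glass();dot(np.array([g+Rf@np.array([x,y,z]) for x in(-.025,.025) for y in(-.003,.003) for z in(-.026,.026)]),(255,0,255))
cv2.imwrite(f'pics/{n}.png',i)
cv2.imwrite(f'pics/{n}_s.png',cv2.resize(d['side']['image'][150:260,260:420],None,fx=5,fy=5,interpolation=cv2.INTER_CUBIC))
cv2.imwrite(f'pics/{n}_t.png',cv2.resize(d['top']['image'][160:300,330:470],None,fx=4,fy=4,interpolation=cv2.INTER_CUBIC))
print('glass',g,'in cam',((g-w(C,[0,0,.16])[0])@R.from_euler('z',C[2]).as_matrix()).round(4),'normal in cam',(R.from_euler('z',C[2]).as_matrix().T@Rf[:,1]).round(3))
E
python3 look.py q
```

```text
t 13.95 tcp [ 0.4428 -0.1478  0.1952] phi -1.776 zax [ 0.024  0.006 -1.   ] open 0.0088 F [-0.   0.2  0.9] q [-0.49  0.19 -0.48  0.89  0.02 -1.86]
t 14.1 tcp [ 0.4427 -0.148   0.195 ] phi -1.777 zax [ 0.023  0.006 -1.   ] open 0.0085 F [ 1.  -0.2 -0.9] q [-0.49  0.19 -0.48  0.89  0.02 -1.86]
glass [ 0.4433364  -0.14992375  0.16025202] in cam [-0.0998  0.0003  0.0003] normal in cam [-1.    -0.001 -0.025]
```

View pics/q.png

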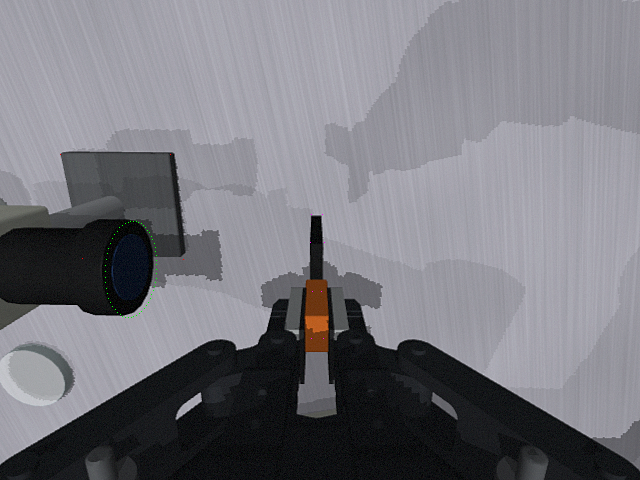

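View pics/q_s.png

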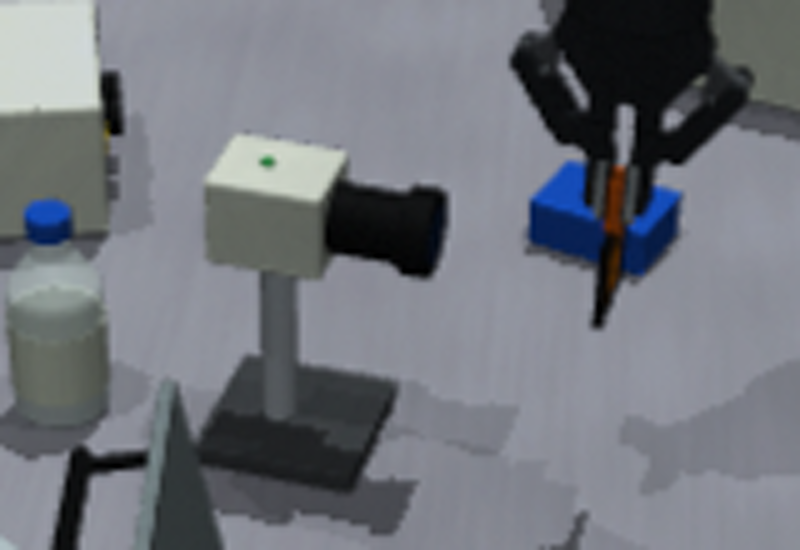

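View pics/q_t.png

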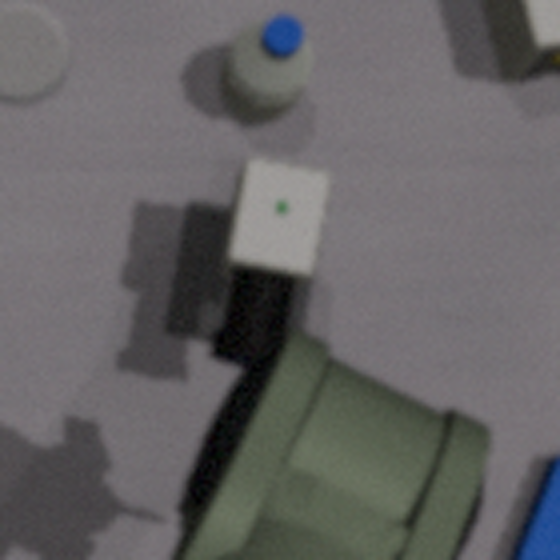

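Run:
```python
import cv2
i=cv2.imread('pics/q.png');cv2.imwrite('pics/q2.png',cv2.resize(i[140:340,40:340],None,fx=2.6,fy=2.6,interpolation=cv2.INTER_NEAREST))
```

```text
(no output)
```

View pics/q2.png

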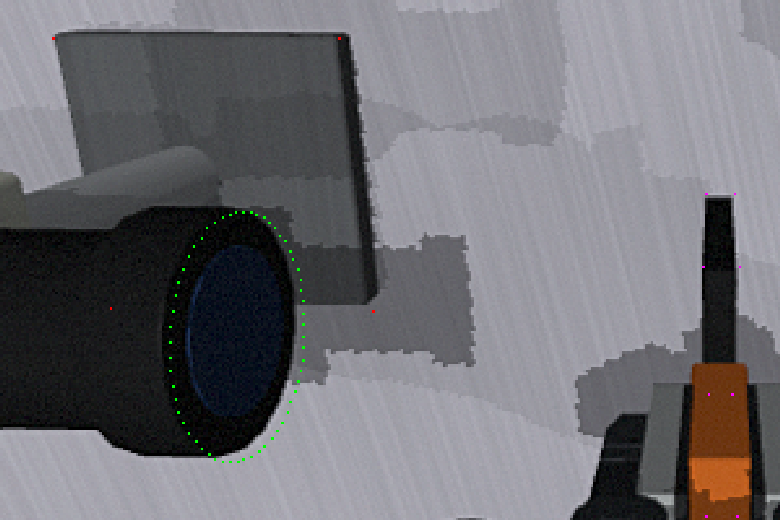

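```bash
python3 - <<'E'
from h import *
c=w(C,[.0017,-.001,0])[0];n=np.array([c[0],c[1],C[2]]);pickle.dump((P,n),open('fit3.pkl','wb'))
print(place(n,.06),place(n,.08))
E
sed -i 's/fit2.pkl/fit3.pkl/' h.py
```

```text
(array([ 0.13, -4.15,  0.11]), np.float64(0.001)) (array([ 0.13, -2.15,  0.07]), np.float64(0.001))
```

drive_tool:
  plan:
    - [0.05,-0.6,0,0]
    - [0.1,-1.3,0.02,0]
    - [0.13,-2.1,0.07,0]
    - [0.13,-2.9,0.09,0]
    - [0.13,-3.5,0.1,0]
    - [0.13,-3.9,0.11,0]
    - [0.13,-4.15,0.11,0]
    - [0.13,-4.15,0.11,0]
    - [0.13,-4.15,0.11,0]
    - [0.13,-4.15,0.11,0]

```text
t: 15.1
tcp_pos: [0.4828, -0.1577, 0.1948]
tcp_rot: [0.011, -0.631, 0.776, -0.005]
contact_force: [-0.5, -0.5, -0.8]
opening: 0.0088
```

```bash
python3 look.py r
python3 - <<'E'
import cv2
i=cv2.imread('pics/r.png');cv2.imwrite('pics/r2.png',cv2.resize(i[140:340,140:440],None,fx=2.6,fy=2.6,interpolation=cv2.INTER_NEAREST))
from h import *
f=pickle.load(open('r.pkl','rb'))['side'];j=f['image'].copy();j=cv2.resize(j,None,fx=5,fy=5,interpolation=cv2.INTER_CUBIC)
g,Rf=glass()
for q in proj(f,np.array([g+Rf@np.array([x,y,z]) for x in(-.025,.025) for y in(-.003,.003) for z in(-.026,.026)])): cv2.circle(j,tuple(int(5*v+2) for v in q),2,(0,255,0),-1)
for q in proj(f,w(C,[[0,.026*np.cos(t),.16+.026*np.sin(t)] for t in np.linspace(0,6.28,40)])): cv2.circle(j,tuple(int(5*v+2) for v in q),1,(0,0,255),-1)
cv2.imwrite('pics/r_s2.png',j[750:1300,1350:2050])
E
```

```text
t 15.1 tcp [ 0.4828 -0.1577  0.1948] phi -1.777 zax [ 0.023  0.006 -1.   ] open 0.0088 F [-0.5 -0.5 -0.8] q [-0.47  0.26 -0.38  0.91  0.02 -1.84]
t 15.25 tcp [ 0.4829 -0.1577  0.1949] phi -1.777 zax [ 0.023  0.006 -1.   ] open 0.0089 F [ 0.1  0.6 -0.1] q [-0.47  0.26 -0.38  0.91  0.02 -1.84]
glass [ 0.48356916 -0.15962968  0.16013231] in cam [-0.0602  0.      0.0001] normal in cam [-1.    -0.001 -0.025]
```

View pics/r2.png

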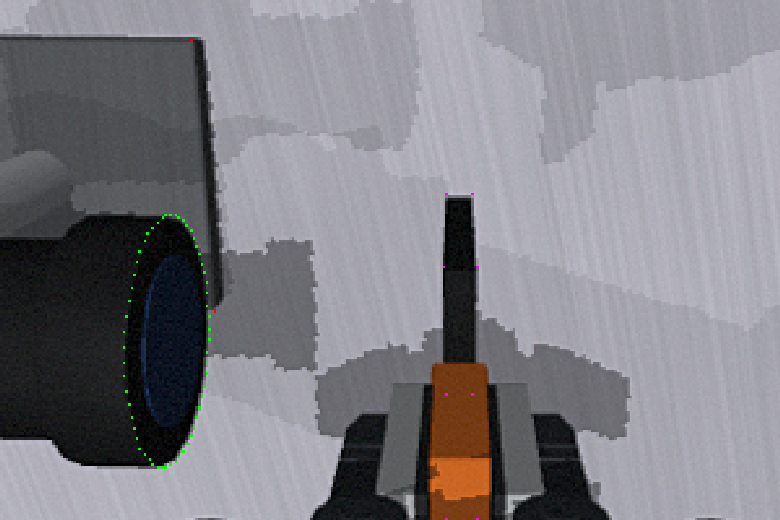

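View pics/r_s2.png

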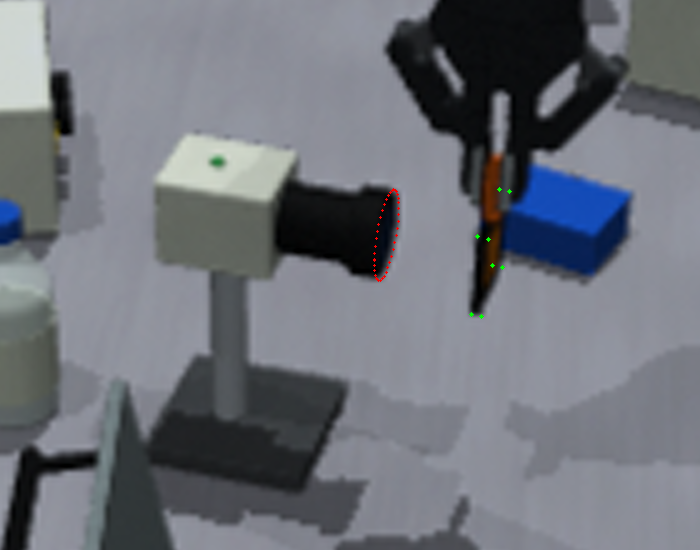

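Run:
```python
from h import *
d=pickle.load(open('r.pkl','rb'));cv2.imwrite('pics/s.png',d['side']['image'])
from workcell import arm
print(np.abs(arm.sense()['joint_vel']).max());arm.hand_in();rep()
```

```text
0.002084554003832707
the job is handed in; nothing more can be done
the job is handed in; nothing more can be done
```

View pics/s.png

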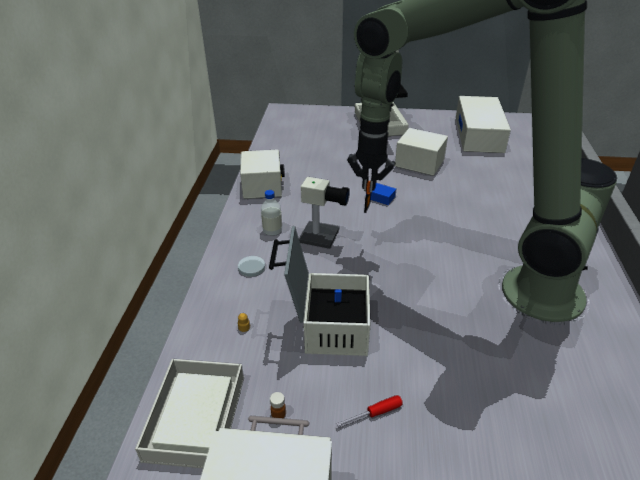

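The job is handed in, at about 15 s. I swung the flap open by its handle to about 1.75 rad and let it go. I then drew the amber filter straight up out of its slot and am holding it upright in front of the inspection camera.

**Last checks**
- **Filter position:** the glass is 60 mm in front of the lens. By my model it is centred to within 1 mm, and the wrist and side pictures match that to 1–2 mm.
- **Holding still:** the contact force is near zero and the fastest joint moves at 0.002 rad/s. The filter touches only the gripper.
- **The rest of the bench:** in the final side picture the flap is open, the blue filter is in its slot and the bystanders are where they were.

**What did not agree**
- **Filter tilt:** the tool drifted slightly off vertical, so the glass leans about 1.4° from square to the lens. The drive has no tilt command, so I could not correct it.
- **Camera calibration:** the wrist view put the housing about 3 mm away from where the fixed cameras did, and the lens about 2 mm. I followed the wrist view for the filter grasp and the final position.
- **Jaw opening:** it reads 9 mm on the 10 mm tab and read about the same on the 11 mm bar, so it runs 1–2 mm low. The grip showed no slip on the filter.

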